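Tuck the square paddle board into its table holder

ROBOT

A 6-joint arm with a two-finger parallel gripper is mounted at the origin on the work surface. World frame = base frame: x ahead of the robot, y to its left, z up, the work surface at z = 0. Lengths are in m, angles in rad, forces in N, time in s.
With the tool pointing down it reaches from about 0.375 to 0.975 m from the base axis. Payload 3.8 kg.
Tool frame: the origin (TCP) lies midway between the tips of the shut fingers; the grasp point (between the pads) lies 19 mm behind it; z points along the fingers, y is the line along which they close (so a half turn about z gives the same grasp; the last joint's range is limited). The gripper opens to 85 mm and grips with 20 to 120 N. Pads are 22 mm wide; open, the fingers measure 114 mm over their backs; the gripper's body (76 mm by 85 mm) begins 54 mm behind the grasp point. The pads swing forward as they close: fully open they stand 13 mm farther back than shut.
Start: joints at [-1.213, 0.264, 1.604, -0, 1.274, -0.037], TCP at [0.26, -0.623, 0.231] pointing down, gripper open.
Joint ranges: [-2.63, 2.63], [-0.94, 2.18], [0.31, 2.57], [-1.31, 4.45], [0, 2.66], [-2.55, 2.55]. Speed limits (rad/s): [2.57, 2.57, 3.14, 3.14, 3.14, 3.14].

INTERFACE

Orientations are given as a rotation vector (axis times angle).
In Python, from workcell import read_state, vision, ticket gives the robot as it stands. The module is installed in compiled form; this text tells all that it offers.
- The arm moves only by the tool jog_arm, never from a script. Its arguments are lists of equal length, an entry for each row: "turn": the turn, a rotation vector about the tool's x, y, z in rad, a list of three; "delta_pos": the shift along the tool's x, y, z in m, a list of three; "gripper": the finger opening in m, from 0 to 0.0854. In form: {"turn": [[rx, ry, rz], ...], "delta_pos": [[dx, dy, dz], ...], "gripper": [gripper, ...]}. A call has 1 to 20 rows; each row shifts and turns the commanded pose from where the row before left it, along the tool's axes as they then stand; what a row does not reach is not made up. A row lasts 1/12 s, in which the tool goes at most 41.7 mm and 7.16 degrees, less where a joint would pass 70% of its speed; a pose out of reach is approached as far as the arm can. A call with a gripper value outside its range is refused whole. The fingers move at their own pace and stop on an object; "grip_force" is the grip in N (left out, the last holds). Time passes only in rows, so rows that do not move let the fingers close. It gives the time, the measured TCP pose, the force, the opening and the grip force at its end, in the units of the state.
- read_state(): the state, without advancing time (a new reading comes with each control period).
- vision.read_camera(name): name is "side" or "top" or "wrist"; returns the picture (384x512x3 uint8, red, green, blue); there is no depth.
- vision.calibration(name): a dict with "vfov" (degrees; the focal length in pixels is half the picture's height over the tangent of half this angle, whatever the lens; pixels are square), "cx", "cy" (the principal point, pixels), "dist" ([k1, k2, p1, p2, k3] as OpenCV has them; the pictures are not rectified), "R" (3x3) and "t" (3): a world point X has camera coordinates R X + t; the wrist camera has in their place "mount" (4x4, takes a point from camera to tool coordinates, whose origin is the TCP and whose axes are the flange's). Camera axes: x right, y down, z forward; pixel columns grow to the right and rows downward; lengths in m; the calibration is good to about 2 mm. A picture is of the moment at which its call begins: read the wrist's pose just before it. calibration takes no time and is no camera call.
- ticket.finish_job(): hands the job in; it is judged then, once.
The state is a dict: "time": time; "q": joint angles; "joint_vel": joint speeds; "joint_torque": joint torques, N m; "tool_pos": TCP position; "tcp_rot": TCP orientation; "wrist_force": force on the tool from outside, world axes, zero at the start; "torque": the same for the moment, N m; "width": opening from 0.0 (shut) to 1.0 (fully open); "grip_force": force on a finger pad.
Only numpy, scipy, OpenCV 4.12 (cv2) and the standard library are available. Lean on these libraries where they do the work, as an engineer would, in place of code of your own. Each camera call takes 0.05 s, during which the arm holds its last target. There are 200 camera calls.

TASK

Pick up the square-ended wooden paddle board that lies on the table (not the round one), and slide it, square end first, under the weighted steel arm of the holder, flat on top of the boards already there and straight in until its square end is fully home at the back. Leave it there with the arm resting on it, and the boards beneath it still in place.

Things in the scene. Friction and masses are not known exactly. Their poses are not given: they have to be found in the camera images.
- board: Board to put away, flat on the table: pale wood, 10 mm thick, 65 g, rectangular blade 100 x 70 mm with a straight handle 28 mm wide, 80 mm long. Origin: centre of the blade's underside. x runs from handle to square end (blade -50 to +50 mm, handle -130 to -50 mm; grip it at about x = -92), z up. A like bystander has a round blade 92 mm across; the two swap places.
- holder: Metal holder fixed to the table. Origin: on the table, under the pile's middle; x from open front to back wall (inner face x = +55 mm, 46 mm high), z up. Floor 12 mm, side walls (y +-45) 26 mm high. In it lie two boards like the loose one, blades centred at x = 0, handles out of the front, pile top at 32 mm. The new board goes on top, origin near x = 0, y = 0, x axes in line.
- pile_top: The upper of the two boards already in the holder; same shape and frame as board. Its origin starts near the holder's x = 0, y = 0, 22 mm above the table.
- presser (a joint): Weighted arm of the holder, rad: 0 resting on two boards, 0.15 on three, grows as its front rises. Hinge at holder x = +60, 52 mm up. A bar presses the pile at x = -5 (about 1 N); before it a lip 60 mm wide slopes up to 25 mm above the pile at x = -57. A level board slid in 0 to 10 mm above the pile lifts the arm by itself, with a push of a few N.
Things that resemble listed ones, but are neither listed nor needed, are in the scene too. Leave any pink or turquoise look-alike of the board alone. Leave any yellow look-alike of the holder alone.

How it is judged:
By the outcome, as a careful person would: the job done as asked, in the order asked, and still so for the second after the job is handed in, with the robot touching nothing.
It also fails if it takes over 42 s, if anything falls off the work surface, if the arm or the gripper's body presses on something with over 40 N, if the wrist force passes 120 N, or if a joint passes its speed limit or range.

## Working session

There is one attempt and no reset: what is moved stays moved. The work goes in short steps, Python scripts to look and compute and a tool call to move; the robot and the scene stay as the last step left them, time stands still between calls to the robot, and variables do not carry over. Pictures are saved under pics/ and viewed, at most 10 in all, crops included, and the job is handed in when it is done.

Besides the shell and the picture viewer there is one more tool, called after ">>>" by a JSON object that holds its "op" and its "data". jog_arm: Moves the arm, as the interface text tells. Its arguments: {"type":"object","properties":{"turn":{"type":"array","items":{"type":"array","items":{"type":"number"}}},"delta_pos":{"type":"array","items":{"type":"array","items":{"type":"number"}}},"gripper":{"type":"array","items":{"type":"number"}},"grip_force":{"type":"number"}},"required":["turn","delta_pos","gripper"]}

```bash
mkdir -p pics
python3 - <<'E'
from workcell import read_state, vision
import cv2,json
s=read_state();print(s)
for n in("top","side"):
    im=vision.read_camera(n);cv2.imwrite(f"pics/{n}0.png",im[:,:,::-1]);
    c=vision.calibration(n);print(n,c)
print(vision.calibration("wrist"))
E
```

```text
{'time': 0.0, 'q': array([-1.21292073e+00,  2.64763369e-01,  1.60537204e+00,  7.94037838e-06,
        1.27372261e+00, -3.68951757e-02]), 'joint_vel': array([-0.00011493,  0.00057041,  0.00072699,  0.00204553, -0.00041746,
       -0.00121134]), 'joint_torque': array([-7.23943012e-04, -5.15114808e+01, -3.67317224e+01, -1.42732092e-04,
        1.30556009e-02,  2.98156874e-05]), 'tool_pos': array([ 0.2593478 , -0.62238904,  0.22995622]), 'tcp_rot': array([-3.07839796e+00, -6.15643291e-01,  5.56479205e-04]), 'wrist_force': array([0.34929357, 0.01065028, 0.34856333]), 'torque': array([ 0.05123643, -0.00087749,  0.04106834]), 'grip_force': 0.0, 'width': 0.9968075228714806}
top {'vfov': 51.84308900421358, 'cx': 254.11407221131637, 'cy': 192.7950579458462, 'dist': array([0.02133551, 0.        , 0.        , 0.        , 0.        ]), 'R': array([[-8.19007438e-04, -9.99636858e-01, -2.69347626e-02],
       [-9.84958756e-01,  5.46039409e-03, -1.72703310e-01],
       [ 1.72787668e-01,  2.63881850e-02, -9.84605548e-01]]), 't': array([-0.08061315,  0.46015826,  1.04648113])}
side {'vfov': 48.87804116
[... 151 characters left out ...]
([[-0.73807449, -0.67461625, -0.01178816],
       [-0.45847109,  0.5142626 , -0.72480221],
       [ 0.49502555, -0.52955349, -0.68885615]]), 't': array([0.2674621, 0.3146713, 1.1673539])}
{'vfov': 71.17438922333318, 'cx': 255.06904433660486, 'cy': 187.13323874917265, 'dist': array([-0.00766157,  0.        ,  0.        ,  0.        ,  0.        ]), 'mount': array([[ 1.63066318e-03, -9.52032129e-01, -3.05993735e-01,
         7.85590008e-02],
       [ 9.99998407e-01,  1.77448516e-03, -1.91854576e-04,
        -4.93202531e-04],
       [ 7.25633062e-04, -3.05992935e-01,  9.52033506e-01,
        -1.42694481e-01],
       [ 0.00000000e+00,  0.00000000e+00,  0.00000000e+00,
         1.00000000e+00]])}
```

View pics/top0.png

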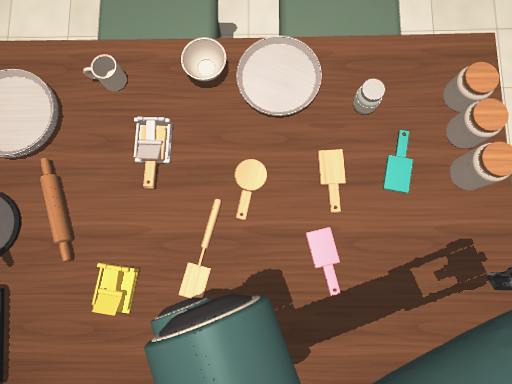

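View pics/side0.png

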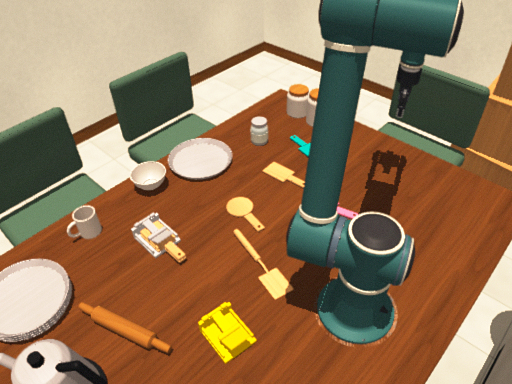

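Top view: the pale square board is at about (332,178). The others are the round one (250,180), a spatula (200,255), pink (324,260) and turquoise (400,160). Only the one at (332,178) is pale wood with a rectangular blade and a straight handle. The grey holder is at (152,150); the yellow look-alike is at (115,290). I'll confirm both in an enlarged crop.

Run:
```python
import cv2,numpy as np
im=cv2.imread("pics/top0.png")
a=cv2.resize(im[140:220,290:370],None,fx=5,fy=5,interpolation=cv2.INTER_CUBIC)
b=cv2.resize(im[112:192,112:192],None,fx=5,fy=5,interpolation=cv2.INTER_CUBIC)
cv2.imwrite("pics/crop.png",np.hstack([a,b]))
```

```text
(no output)
```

View pics/crop.png

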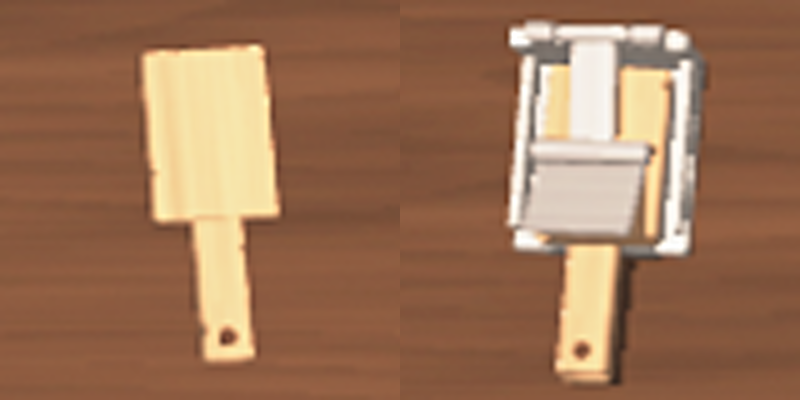

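```bash
cat > h.py <<'E'
import numpy as np,cv2
from scipy.optimize import least_squares
from scipy.spatial.transform import Rotation as Ro
from workcell import read_state, vision
def cam(n,s=None):
    c=vision.calibration(n);f=192/np.tan(np.radians(c["vfov"]/2))
    K=np.array([[f,0,c["cx"]],[0,f,c["cy"]],[0,0,1.]])
    if n=="wrist":
        T=np.eye(4);T[:3,:3]=Ro.from_rotvec(s["tcp_rot"]).as_matrix();T[:3,3]=s["tool_pos"]
        M=np.linalg.inv(T@c["mount"]);return K,c["dist"],M[:3,:3],M[:3,3]
    return K,c["dist"],np.array(c["R"]),np.array(c["t"])
def proj(C,P): return cv2.projectPoints(np.asarray(P,float),cv2.Rodrigues(C[2])[0],C[3],C[0],C[1])[0][:,0]
def fit(C,pts,px,x0):
    pts=np.array(pts,float)
    def w(p):
        return pts@Ro.from_euler("z",p[2]).as_matrix().T+[p[0],p[1],0]
    r=least_squares(lambda p:(proj(C,w(p))-px).ravel(),x0,x_scale=[.1,.1,1])
    return r.x,np.abs(r.fun).max()
B=[[.05,.035],[.05,-.035],[-.05,-.035],[-.05,.035],[-.13,.014],[-.13,-.014]]
def board(z): return [[*p,z] for p in B]
def wristshot(name):
    s=read_state();im=vision.read_camera("wrist");cv2.imwrite(name,cv2.resize(im[:,:,::-1],(800,600)));
    np.save("ws.npy",np.r_[s["tool_pos"],s["tcp_rot"]]);return s
def unpix(C,px,z):
    u=cv2.undistortPoints(np.array([[px]],float),C[0],C[1])[0,0];d=C[2].T@np.r_[u,1];o=-C[2].T@C[3]
    return o+d*(z-o[2])/d[2]
def tool(s): # tool yaw axes in world
    return Ro.from_rotvec(s["tcp_rot"]).as_matrix()
E
python3 - <<'E'
from h import *
C=cam("top")
px=np.array([[141,50],[264,45],[278,217],[155,221],[204,360],[254,357]])/5+[290,140]
print("board",fit(C,board(.01),px,[.7,-.2,0]))
p2=np.array([[550,66],[671,70],[655,238],[556,372],[608,374]])/5+[112,112]
q=[board(.032)[i] for i in(0,1,2,4,5)]
print("pile",fit(C,q,p2,[.7,.2,0]))
print(tool(read_state()))
E
```

```text
board (array([ 0.53971672, -0.30221129,  0.04580207]), np.float64(0.34595532332784273))
pile (array([ 0.60767819, -0.02055746, -0.07790082]), np.float64(0.8883330512307737))
[[ 9.23071339e-01  3.84628101e-01 -7.25877114e-04]
 [ 3.84628780e-01 -9.23069340e-01  1.92216191e-03]
 [ 6.92825777e-05 -2.05348580e-03 -9.99997889e-01]]
```

>>> {"op": "jog_arm", "data": {"turn": [[0,0,0],[0,0,0],[0,0,0],[0,0,0],[0,0,0],[0,0,0],[0,0,0],[0,0,0],[0,0,0],[0,0,0],[0,0,0],[0,0,0],[0,0,0],[0,0,0],[0,0,0],[0,0,0],[0,0,0],[0,0,0],[0,0,0],[0,0,0]], "delta_pos": [[0.0273,-0.0212,0],[0.0273,-0.0212,0],[0.0273,-0.0212,0],[0.0273,-0.0212,0],[0.0273,-0.0212,0],[0.0273,-0.0212,0],[0.0273,-0.0212,0],[0.0273,-0.0212,0],[0.0273,-0.0212,0],[0.0273,-0.0212,0],[0.0273,-0.0212,0],[0.0273,-0.0212,0],[0.0273,-0.0212,0],[0.0273,-0.0212,0],[0.0273,-0.0212,0],[0.0273,-0.0212,0],[0.0273,-0.0212,0],[0.0273,-0.0212,0],[0.0273,-0.0212,0],[0.0273,-0.0212,0]], "gripper": [0.05,0.05,0.05,0.05,0.05,0.05,0.05,0.05,0.05,0.05,0.05,0.05,0.05,0.05,0.05,0.05,0.05,0.05,0.05,0.05]}}

```text
time: 1.77
tool_pos: [0.6007, -0.02, 0.2307]
tcp_rot: [-3.08, -0.616, 0.001]
wrist_force: [1.4, -0.5, -0.5]
width: 0.586
grip_force: 0.0
```

>>> {"op": "jog_arm", "data": {"turn": [[0,0,0.118],[0,0,0.118],[0,0,0.118],[0,0,0.118],[0,0,0]], "delta_pos": [[0,0,0],[0,0,0],[0,0,0],[0,0,0],[0,0,0]], "gripper": [0.05,0.05,0.05,0.05,0.05]}}

```text
time: 2.18
tool_pos: [0.6002, -0.0214, 0.2306]
tcp_rot: [-3.139, 0.125, 0.002]
wrist_force: [-0.3, -0.7, 0.2]
width: 0.587
grip_force: 0.0
```

Run:
```python
from h import *
s=wristshot("pics/w1.png");print(s["time"],s["tool_pos"],s["q"]);print(tool(s))
```

```text
2.1833 [ 0.60016211 -0.02138228  0.23056363] [-7.70947074e-02  1.25625045e-01  1.76901973e+00  1.43662168e-05
  1.24823314e+00  1.57332140e+00]
[[ 9.96830834e-01 -7.95402361e-02 -1.28039922e-03]
 [-7.95401571e-02 -9.96831656e-01  1.12573923e-04]
 [-1.28529663e-03 -1.03740026e-05 -9.99999174e-01]]
```

View pics/w1.png

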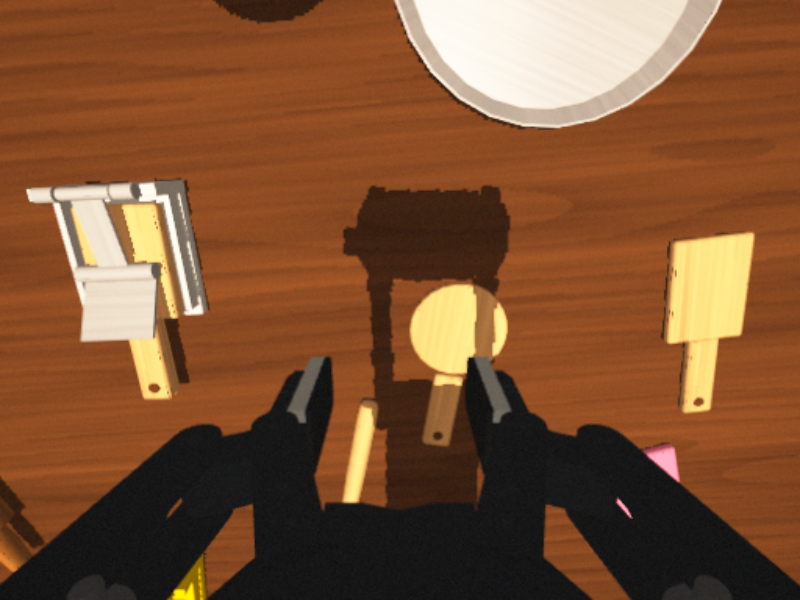

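The wrist view shows the holder at (140,260), well left of the tool. My holder crop coordinates were off by 400 px because the two crops were stitched side by side. I'll correct that and check the board at (708,290) as well.

Run:
```python
from h import *
C=cam("top")
px=(np.array([[141,50],[264,45],[278,217],[155,221],[204,360],[254,357]])+.5)/5-.5+[290,140]
print("board",fit(C,board(.01),px,[.7,-.2,0]))
p2=(np.array([[150,66],[271,70],[255,238],[156,372],[208,374]])+.5)/5-.5+[112,112]
q=[board(.032)[i] for i in(0,1,2,4,5)]
print("pile",fit(C,q,p2,[.7,.2,0]))
w=np.load("ws.npy");C=cam("wrist",dict(tool_pos=w[:3],tcp_rot=w[3:]))
px=(np.array([[673,241],[753,234],[743,335],[667,342],[686,412],[710,409]])+.5)*.64-.5
print("board w",fit(C,board(.01),px,[.7,-.2,0]))
```

```text
board (array([ 0.54087269, -0.30112524,  0.04595457]), np.float64(0.3484030877928319))
pile (array([ 0.61041284,  0.20835348, -0.04667133]), np.float64(0.36967694238862236))
board w (array([ 0.5423437 , -0.29958966,  0.06400493]), np.float64(2.406769957957067))
```

>>> {"op": "jog_arm", "data": {"turn": [[0,0,-0.033],[0,0,0],[0,0,0],[0,0,0],[0,0,0],[0,0,0],[0,0,0],[0,0,0]], "delta_pos": [[-0.009,-0.036,0.008],[-0.009,-0.036,0.008],[-0.009,-0.036,0.008],[-0.009,-0.036,0.008],[-0.009,-0.036,0.008],[-0.009,-0.036,0.008],[0,0,0],[0,0,0]], "gripper": [0.05,0.05,0.05,0.05,0.05,0.05,0.05,0.05]}}

```text
time: 2.9
tool_pos: [0.5561, 0.1983, 0.1823]
tcp_rot: [3.14, -0.059, -0.003]
wrist_force: [0.3, -0.2, -0.2]
width: 0.587
grip_force: 0.0
```

Run:
```python
from h import *
s=wristshot("pics/w2.png");print(s["time"],s["tool_pos"]);print(tool(s))
im=cv2.imread("pics/w2.png");C=cam("wrist",s)
p=unpix(C,[0,0],0)
c=proj(C,[[.61,.208,.03]])[0]*1.5625;print(c)
x,y=int(c[0])-150,max(0,int(c[1])-140);print(x,y)
cv2.imwrite("pics/w2c.png",cv2.resize(im[y:y+280,x:x+300],None,fx=2,fy=2,interpolation=cv2.INTER_CUBIC))
```

```text
2.9 [0.55610584 0.1982707  0.18228665]
[[ 9.99291411e-01 -3.75973766e-02 -1.76450398e-03]
 [-3.75986063e-02 -9.99292698e-01 -6.69021272e-04]
 [-1.73810250e-03  7.34890102e-04 -9.99998219e-01]]
[382.29306765 195.0762617 ]
232 55
```

View pics/w2c.png

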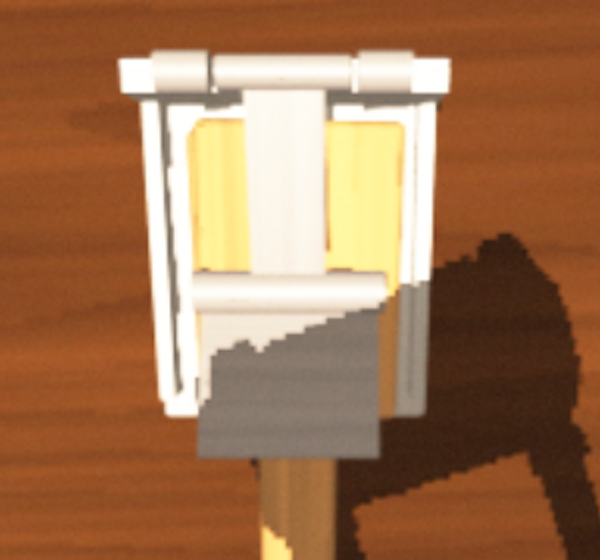

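Close view: pile blade's back corners are at crop (190,122) and (404,124), the handle edges at x≈258–338, and the side-wall tops run (150,100)→(166,400) and (430,100)→(418,412).

Run:
```python
from h import *
w=np.load("ws.npy");C=cam("wrist",dict(tool_pos=w[:3],tcp_rot=w[3:]))
P=lambda a:((np.array([232,55])+(np.array(a)+.5)/2-.5)+.5)*.64-.5
for n,a,z in [("blL",(190,122),.032),("blR",(404,124),.032),("hL",(258,460),.032),("hR",(338,460),.032),("hR2",(334,556),.032),
 ("wLb",(150,100),.026),("wLf",(166,400),.026),("wRb",(430,100),.026),("wRf",(418,412),.026),("postL",(121,92),.046),("postR",(450,92),.046),("barL",(192,290),.035),("barR",(387,290),.035),("lipL",(198,458),.057),("lipR",(380,458),.057)]:
    print(n,unpix(C,P(a),z)[:2].round(4))
```

```text
blL [0.6618 0.2416]
blR [0.6587 0.1724]
hL [0.547  0.2269]
hR [0.546  0.1977]
hR2 [0.508  0.2005]
wLb [0.6695 0.2551]
wLf [0.5692 0.2596]
wRb [0.6662 0.1634]
wRf [0.5614 0.1679]
postL [0.6698 0.2597]
postR [0.6661 0.1594]
barL [0.6089 0.2451]
barR [0.6065 0.179 ]
lipL [0.5559 0.2442]
lipR [0.5537 0.1835]
```

>>> {"op": "jog_arm", "data": {"turn": [[0,0,0],[0,0,0],[0,0,0],[0,0,0],[0,0,0],[0,0,0],[0,0,0],[0,0,0],[0,0,0],[0,0,0],[0,0,0],[0,0,0],[0,0,0],[0,0,0],[0,0,0],[0,0,-0.084],[0,0,0],[0,0,0]], "delta_pos": [[-0.0059,0.0338,0],[-0.0059,0.0338,0],[-0.0059,0.0338,0],[-0.0059,0.0338,0],[-0.0059,0.0338,0],[-0.0059,0.0338,0],[-0.0059,0.0338,0],[-0.0059,0.0338,0],[-0.0059,0.0338,0],[-0.0059,0.0338,0],[-0.0059,0.0338,0],[-0.0059,0.0338,0],[-0.0059,0.0338,0],[-0.0059,0.0338,0],[-0.0059,0.0338,0],[0,0,0],[0,0,0],[0,0,0]], "gripper": [0.05,0.05,0.05,0.05,0.05,0.05,0.05,0.05,0.05,0.05,0.05,0.05,0.05,0.05,0.05,0.05,0.05,0.05]}}

```text
time: 4.45
tool_pos: [0.4456, -0.3073, 0.1836]
tcp_rot: [3.141, 0.056, 0.0]
wrist_force: [-0.1, 1.0, 0.1]
width: 0.586
grip_force: 0.0
```

Run:
```python
from h import *
s=wristshot("pics/w3.png");print(s["time"],s["tool_pos"]);print(tool(s))
```

```text
4.45 [ 0.44558728 -0.30725516  0.18355421]
[[ 9.99358503e-01  3.58127657e-02  1.68542498e-04]
 [ 3.58127721e-02 -9.99358516e-01 -3.50627234e-05]
 [ 1.67178688e-04  4.10762049e-05 -9.99999985e-01]]
```

View pics/w3.png

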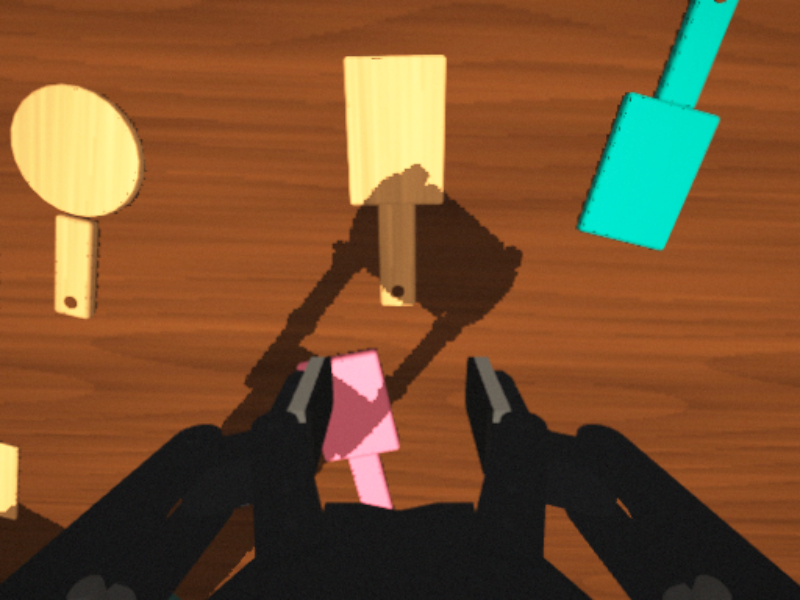

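The target board is at (395,130) with its handle end at (382–412, 305). The pink look-alike is behind it at (365,410). I'll fit the pose from this view.

Run:
```python
from h import *
w=np.load("ws.npy");C=cam("wrist",dict(tool_pos=w[:3],tcp_rot=w[3:]))
px=(np.array([[345,57],[446,55],[442,205],[350,205],[380,305],[413,305]])+.5)*.64-.5
p,e=fit(C,board(.01),px,[.54,-.3,0]);print(p,e)
g=p[:2]-.092*np.array([np.cos(p[2]),np.sin(p[2])]);print(g)
s=read_state();R=tool(s);print(R.T@(np.r_[g,0.002]-s["tool_pos"]))
print("pinkfront",unpix(C,((np.array([375,350])+.5)*.64-.5),.01))
```

```text
[ 0.54014772 -0.30089044  0.04079692] 1.5304498364117123
[ 0.44822427 -0.30464271]
[ 0.00236125 -0.00167935  0.18145118]
pinkfront [ 0.37161687 -0.28964232  0.01      ]
```

>>> {"op": "jog_arm", "data": {"turn": [[0,0,-0.007],[0,0,0],[0,0,0],[0,0,0],[0,0,0],[0,0,0],[0,0,0],[0,0,0],[0,0,0]], "delta_pos": [[0.0024,-0.0017,0.03],[0,0,0.035],[0,0,0.035],[0,0,0.035],[0,0,0.025],[0,0,0.012],[0,0,0.006],[0,0,0.003],[0,0,0]], "gripper": [0.05,0.05,0.05,0.05,0.05,0.05,0.05,0.05,0.05]}}

```text
time: 5.25
tool_pos: [0.4498, -0.3044, 0.0031]
tcp_rot: [3.14, 0.074, 0.002]
wrist_force: [0.6, 0.5, 0.2]
width: 0.584
grip_force: 0.0
```

>>> {"op": "jog_arm", "data": {"turn": [[0,0,0],[0,0,0],[0,0,0],[0,0,0],[0,0,0],[0,0,0],[0,0,0],[0,0,0]], "delta_pos": [[0,0,0],[0,0,0],[0,0,0],[0,0,0],[0,0,0],[0,0,0],[0,0,0],[0,0,0]], "gripper": [0.02,0.02,0.02,0.02,0.02,0.02,0.02,0.02], "grip_force": 80}}

```text
time: 5.92
tool_pos: [0.4504, -0.3052, 0.0047]
tcp_rot: [3.138, 0.073, 0.005]
wrist_force: [-0.2, 0.5, 5.3]
width: 0.29
grip_force: 78.4
```

>>> {"op": "jog_arm", "data": {"turn": [[0,0,0],[0,0,0],[0,0,0],[0,0,0],[0,0,0],[0,0,0],[0,0,0]], "delta_pos": [[0,0,-0.005],[0,0,-0.02],[0,0,-0.03],[0,0,-0.035],[0,0,-0.03],[0,0,0],[0,0,0]], "gripper": [0.02,0.02,0.02,0.02,0.02,0.02,0.02]}}

```text
time: 6.5
tool_pos: [0.4508, -0.3057, 0.126]
tcp_rot: [3.136, 0.073, 0.009]
wrist_force: [0.2, -0.6, -1.4]
width: 0.292
grip_force: 78.8
```

Run:
```python
from h import *
s=wristshot("pics/w4.png");print(s["time"],s["tool_pos"],s["wrist_force"],s["torque"]);print(tool(s))
```

```text
6.5 [ 0.45083002 -0.30566325  0.12600654] [ 0.20344034 -0.56694381 -1.39856732] [-0.05924704  0.05977891  0.03739147]
[[ 0.99889514  0.0466483   0.00569463]
 [ 0.04667321 -0.99890086 -0.00432322]
 [ 0.0054867   0.00458423 -0.99997444]]
```

View pics/w4.png

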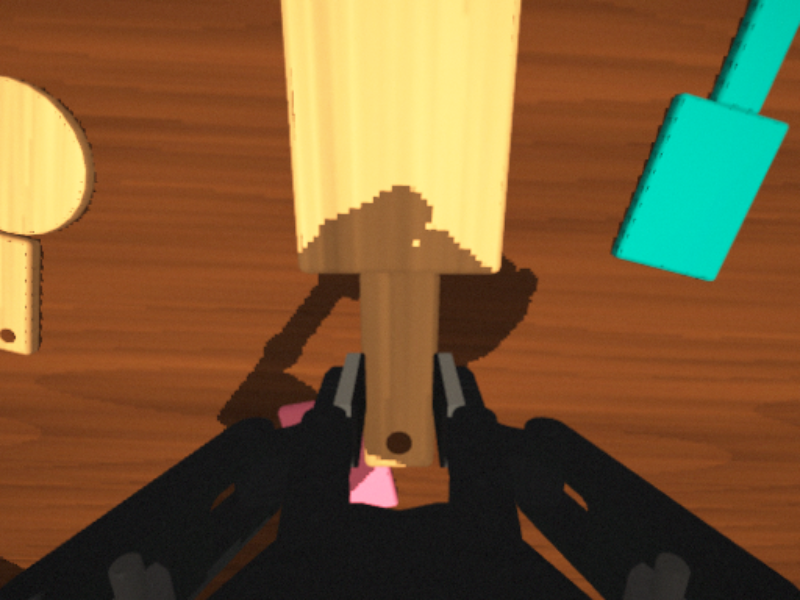

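Run:
```python
from h import *
w=np.load("ws.npy");T=Ro.from_rotvec(w[3:])
C=cam("wrist",dict(tool_pos=w[:3],tcp_rot=w[3:]))
px=(np.array([[300,271],[501,271],[365,465],[435,465],[281,0],[520,0]])+.5)*.64-.5
def pts(p):
    L=np.array([[-.05,.035,.01],[-.05,-.035,.01],[-.13,.014,.01],[-.13,-.014,.01],[p[6],.035,.01],[p[7],-.035,.01]])
    return Ro.from_euler("ZYX",p[3:6]).apply(L)+p[:3]
x0=[*(w[:3]+[.091,.004,-.003]),.047,0,0,.03,.03]
r=least_squares(lambda p:np.r_[(proj(C,pts(p))-px).ravel(),(p[3:6]-[.047,0,0])*20],x0,x_scale=[.01]*3+[.05]*3+[.01]*2)
print(r.x.round(4),r.fun.round(2))
print("rel tool",T.inv().apply(r.x[:3]-w[:3]))
print("rot rel",(T.inv()*Ro.from_euler("ZYX",r.x[3:6])).as_euler("ZYX"))
```

```text
[ 0.5415 -0.3014  0.1172  0.0482  0.0179 -0.0036  0.0316  0.0316] [-0.31  0.05  0.06  0.05  0.17 -0.06 -0.03 -0.06  0.1  -0.01 -0.   -0.
  0.02  0.36 -0.07]
rel tool [ 9.07202748e-02 -9.29014002e-05  9.28735363e-03]
rot rel [-1.66631107e-03 -2.33672968e-02 -3.14062161e+00]
```

>>> {"op": "jog_arm", "data": {"turn": [[0,0,0],[0,0,0],[0,0,0],[0,0,0],[0,0,0],[0,0,0],[0,0,0],[0,0,0],[0,0,0],[0,0,0],[0,0,0],[0,0,0],[0,0,0],[0,0,0],[0,0,0],[0,0,0],[0,0,0.046],[0,0.018,0.046],[0,0,0],[0,0,0]], "delta_pos": [[-0.0012,-0.012,0],[-0.0012,-0.024,0],[-0.0012,-0.036,0],[-0.0012,-0.038,0],[-0.0012,-0.038,0],[-0.0012,-0.038,0],[-0.0012,-0.038,0],[-0.0012,-0.038,0],[-0.0012,-0.038,0],[-0.0012,-0.038,0],[-0.0012,-0.038,0],[-0.0012,-0.038,0],[-0.0012,-0.038,0],[-0.0012,-0.038,0],[-0.0012,-0.024,0],[-0.0012,-0.014,0],[0,0,0],[0,0,0],[0,0,0],[0,0,0]], "gripper": [0.02,0.02,0.02,0.02,0.02,0.02,0.02,0.02,0.02,0.02,0.02,0.02,0.02,0.02,0.02,0.02,0.02,0.02,0.02,0.02]}}

```text
time: 8.22
tool_pos: [0.4028, 0.2221, 0.1205]
tcp_rot: [3.139, -0.068, 0.022]
wrist_force: [-0.2, 0.5, -0.4]
width: 0.287
grip_force: 78.9
```

Run:
```python
from h import *
s=wristshot("pics/w5.png");print(s["time"],s["tool_pos"],s["wrist_force"],s["torque"]);R=tool(s);print(R)
print("to go",R.T@(np.array([.4065,.2208,.043])-s["tool_pos"]))
```

```text
8.2167 [0.40282495 0.2220607  0.12052427] [-0.24522863  0.47973933 -0.40753446] [0.02216868 0.03372246 0.01228678]
[[ 0.99896529 -0.04319024  0.01424635]
 [-0.04316793 -0.99906608 -0.00186953]
 [ 0.01431379  0.00125261 -0.99989677]]
to go [0.002616   0.00100369 0.07757098]
```

View pics/w5.png

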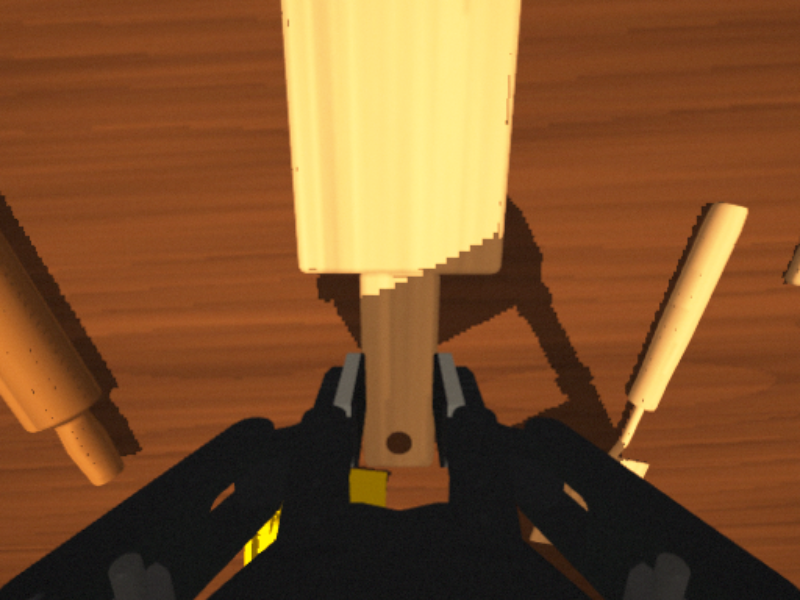

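>>> {"op": "jog_arm", "data": {"turn": [[0,0.008,0.0015],[0,0,0],[0,0,0],[0,0,0],[0,0,0],[0,0,0],[0,0,0]], "delta_pos": [[0.0015,0.001,0.01],[0.0,0,0.02],[0.0,0,0.02],[0,0,0.015],[0,0,0.01],[0,0,0.002],[0,0,0]], "gripper": [0.02,0.02,0.02,0.02,0.02,0.02,0.02]}}

```text
time: 8.85
tool_pos: [0.4077, 0.2208, 0.0445]
tcp_rot: [3.139, -0.074, 0.038]
wrist_force: [0.2, -0.6, -0.8]
width: 0.292
grip_force: 78.9
```

Run:
```python
from h import *
s=read_state();print(s["time"],s["tool_pos"],s["wrist_force"],s["torque"]);R=tool(s);print(R)
print("to go",R.T@(np.array([.4065,.2208,.043])-s["tool_pos"]))
im=vision.read_camera("side")[:,:,::-1]
C=cam("side");c=proj(C,[[.55,.21,.04]])[0].astype(int);print(c)
cv2.imwrite("pics/s1.png",cv2.resize(im[c[1]-60:c[1]+60,c[0]-80:c[0]+80],None,fx=5,fy=5,interpolation=cv2.INTER_CUBIC))
```

```text
8.85 [0.40765755 0.2207542  0.04450033] [ 0.19080834 -0.56573881 -0.81992654] [0.04477142 0.08399983 0.03123074]
[[ 9.98615737e-01 -4.68482423e-02  2.39134329e-02]
 [-4.68214968e-02 -9.98901864e-01 -1.67742423e-03]
 [ 2.39657571e-02  5.55439515e-04 -9.99712626e-01]]
to go [-1.19404868e-03  7.64758909e-06  1.47214231e-03]
[168 242]
```

View pics/s1.png

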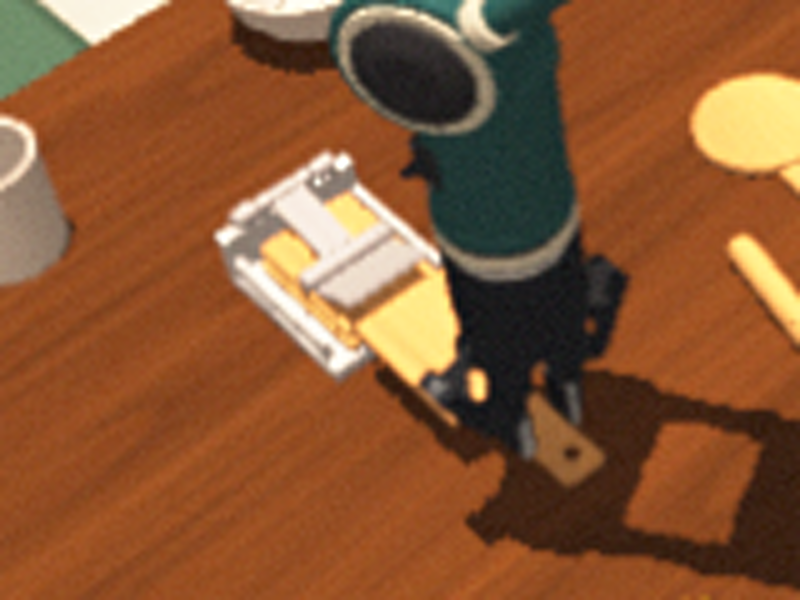

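>>> {"op": "jog_arm", "data": {"turn": [[0,0,0],[0,0,0],[0,0,0],[0,0,0],[0,0,0],[0,0,0],[0,0,0],[0,0,0],[0,0,0]], "delta_pos": [[0.004,0,0.001],[0.008,0,0.001],[0.008,0,0.0002],[0.008,0,0.0002],[0.008,0,0.0002],[0.008,0,0.0002],[0.008,0,0.0002],[0.008,0,0.0002],[0,0,0]], "gripper": [0.02,0.02,0.02,0.02,0.02,0.02,0.02,0.02,0.02]}}

```text
time: 9.65
tool_pos: [0.4708, 0.2186, 0.044]
tcp_rot: [-3.14, 0.074, -0.045]
wrist_force: [0.8, -0.5, -2.0]
width: 0.286
grip_force: 78.8
```

```bash
cat > st.py <<'E'
from h import *
s=read_state();print(s["time"],s["tool_pos"],s["wrist_force"],s["torque"],s["width"]);R=tool(s);print(R)
h=Ro.from_euler("z",-.044).as_matrix().T@(s["tool_pos"]+R@[.0907,0,.0]-[.612,.2117,0]);print("board in holder",h)
E
python3 st.py
```

```text
9.65 [0.47077874 0.21864084 0.04399619] [ 0.82159704 -0.4750524  -1.95608908] [-0.06768191  0.14796357 -0.00548547] 0.28580774856668956
[[ 9.98481318e-01 -4.72410955e-02  2.83431857e-02]
 [-4.72529621e-02 -9.98882923e-01 -2.51337042e-04]
 [ 2.83233976e-02 -1.08834414e-03 -9.99598220e-01]]
board in holder [-0.05072676  0.00042415  0.04656512]
```

>>> {"op": "jog_arm", "data": {"turn": [[0,0,0],[0,0,0],[0,0,0],[0,0,0],[0,0,0],[0,0,0],[0,0,0],[0,0,0]], "delta_pos": [[0.008,0,0.0004],[0.008,0,0.0004],[0.008,0,0.0004],[0.008,0,0.0004],[0.008,0,0.0004],[0.006,0,0.0004],[0,0,0],[0,0,0]], "gripper": [0.02,0.02,0.02,0.02,0.02,0.02,0.02,0.02]}}

```text
time: 10.32
tool_pos: [0.5153, 0.2164, 0.0427]
tcp_rot: [-3.14, 0.074, -0.043]
wrist_force: [1.8, 0.1, -2.2]
width: 0.292
grip_force: 78.8
```

```bash
python3 st.py
```

```text
10.3167 [0.51529294 0.216425   0.04268431] [ 1.79245936  0.1393546  -2.16331151] [-0.02178441  0.05038043  0.01354879] 0.2918008473475893
[[ 9.98525888e-01 -4.70293800e-02  2.70977629e-02]
 [-4.70341056e-02 -9.98893177e-01 -4.63310901e-04]
 [ 2.70895596e-02 -8.11891113e-04 -9.99632681e-01]]
board in holder [-0.00615501  0.00018846  0.04514133]
```

>>> {"op": "jog_arm", "data": {"turn": [[0,0,0],[0,0,0],[0,0,0],[0,0,0],[0,0,0]], "delta_pos": [[0.002,0,0.0005],[0.002,0,0.0005],[0.002,0,0.0005],[0.002,0,0.0005],[0,0,0]], "gripper": [0.02,0.02,0.02,0.02,0.02]}}

```text
time: 10.73
tool_pos: [0.5226, 0.216, 0.0406]
tcp_rot: [3.14, -0.073, 0.041]
wrist_force: [-0.3, -0.5, -1.1]
width: 0.29
grip_force: 78.8
```

>>> {"op": "jog_arm", "data": {"turn": [[0,0,0],[0,0,0],[0,0,0]], "delta_pos": [[0.0015,0,0],[0,0,0],[0,0,0]], "gripper": [0.02,0.02,0.02]}}

```text
time: 10.98
tool_pos: [0.524, 0.2159, 0.0408]
tcp_rot: [3.14, -0.073, 0.041]
wrist_force: [0.2, 0.0, -0.9]
width: 0.288
grip_force: 78.8
```

```bash
python3 st.py
```

```text
10.9833 [0.52403028 0.2159033  0.04079736] [ 0.20570153  0.04326764 -0.91796862] [-0.02980397  0.19863217  0.00228723] 0.2877696017449389
[[ 9.98563021e-01 -4.67328418e-02  2.62284906e-02]
 [-4.67288630e-02 -9.98907317e-01 -7.64929648e-04]
 [ 2.62355785e-02 -4.61797083e-04 -9.99655681e-01]]
board in holder [2.59897185e-03 7.93825645e-05 4.31769283e-02]
```

>>> {"op": "jog_arm", "data": {"turn": [[0,0,0],[0,0,0]], "delta_pos": [[0.0015,0,0],[0,0,0]], "gripper": [0.02,0.02]}}

```text
time: 11.15
tool_pos: [0.5256, 0.2159, 0.0409]
tcp_rot: [3.14, -0.073, 0.041]
wrist_force: [0.1, 0.1, -2.2]
width: 0.294
grip_force: 78.8
```

>>> {"op": "jog_arm", "data": {"turn": [[0,0,0],[0,0,0]], "delta_pos": [[0.0012,0,0],[0,0,0]], "gripper": [0.02,0.02]}}

```text
time: 11.32
tool_pos: [0.5268, 0.2158, 0.0409]
tcp_rot: [3.14, -0.073, 0.041]
wrist_force: [0.4, -0.8, -1.7]
width: 0.293
grip_force: 78.8
```

```bash
python3 st.py
```

```text
11.3167 [0.52677401 0.2158213  0.04086597] [ 0.4243079  -0.7904544  -1.68873747] [-0.05391656  0.24761684  0.01784274] 0.2925108872091941
[[ 9.98569590e-01 -4.66245803e-02  2.61710149e-02]
 [-4.66214457e-02 -9.98912362e-01 -7.30261536e-04]
 [ 2.61765984e-02 -4.90913588e-04 -9.99657214e-01]]
board in holder [0.00534382 0.00012791 0.04324019]
```

>>> {"op": "jog_arm", "data": {"turn": [[0,0,0],[0,0,0]], "delta_pos": [[0.0012,0,0],[0,0,0]], "gripper": [0.02,0.02]}}

```text
time: 11.48
tool_pos: [0.5272, 0.2156, 0.0405]
tcp_rot: [3.14, -0.073, 0.039]
wrist_force: [-2.7, 0.1, -1.9]
width: 0.288
grip_force: 78.9
```

>>> {"op": "jog_arm", "data": {"turn": [[0,0,0],[0,0,0]], "delta_pos": [[0.0012,0,0],[0,0,0]], "gripper": [0.02,0.02]}}

```text
time: 11.65
tool_pos: [0.5272, 0.2153, 0.0401]
tcp_rot: [3.139, -0.073, 0.035]
wrist_force: [-4.9, -0.3, -0.8]
width: 0.292
grip_force: 78.9
```

The board touched the wall where predicted (−5 N). I'll relax the push, lower the board onto the pile and release.

>>> {"op": "jog_arm", "data": {"turn": [[0,0,0],[0,0,0],[0,0,0],[0,0,0]], "delta_pos": [[-0.0015,0,0.001],[0,0,0.001],[0,0,0],[0,0,0]], "gripper": [0.02,0.02,0.02,0.02]}}

```text
time: 11.98
tool_pos: [0.5271, 0.2156, 0.0386]
tcp_rot: [3.14, -0.073, 0.04]
wrist_force: [-4.4, -0.1, -1.1]
width: 0.292
grip_force: 79.0
```

```bash
python3 st.py
```

```text
11.9833 [0.52712529 0.21562867 0.03864474] [-4.43515507 -0.10247903 -1.0680202 ] [-0.03149068  0.73293381  0.02087413] 0.2923387621228226
[[ 9.98590589e-01 -4.67251126e-02  2.51713967e-02]
 [-4.67148316e-02 -9.98907769e-01 -9.96639404e-04]
 [ 2.51904718e-02 -1.80642829e-04 -9.99682653e-01]]
board in holder [ 5.70550139e-03 -5.74608131e-05  4.09295126e-02]
```

>>> {"op": "jog_arm", "data": {"turn": [[0,0,0],[0,0,0],[0,0,0],[0,0,0],[0,0,0]], "delta_pos": [[-0.0005,0,0.001],[0,0,0.001],[0,0,0],[0,0,0],[0,0,0]], "gripper": [0.02,0.02,0.033,0.045,0.05]}}

```text
time: 12.4
tool_pos: [0.5289, 0.2163, 0.0378]
tcp_rot: [-3.139, 0.073, -0.046]
wrist_force: [-0.0, 0.7, -0.8]
width: 0.584
grip_force: 0.0
```

>>> {"op": "jog_arm", "data": {"turn": [[0,0,0],[0,0,0],[0,0,0],[0,0,0],[0,0,0],[0,0,0],[0,0,0],[0,0,0],[0,0,0],[0,0,0],[0,0,0],[0,0,0],[0,0,0],[0,0,0]], "delta_pos": [[0,0,0],[0,0,0],[0,0,-0.01],[0,0,-0.02],[0,0,-0.03],[0,0,-0.03],[0,0,-0.03],[0,0,-0.03],[0,0.03,0],[0,0.03,0],[0,0.03,0],[0,0.03,0],[0,0.03,0],[0,0,0]], "gripper": [0.05,0.05,0.05,0.05,0.05,0.05,0.05,0.05,0.05,0.05,0.05,0.05,0.05,0.05]}}

```text
time: 13.57
tool_pos: [0.5159, 0.0619, 0.1876]
tcp_rot: [3.138, -0.078, 0.042]
wrist_force: [0.3, 0.7, -0.2]
width: 0.585
grip_force: 0.0
```

Run:
```python
from h import *
s=read_state();print(s["time"],s["tool_pos"])
a=vision.read_camera("top")[:,:,::-1][112:192,112:192]
b=vision.read_camera("side")[:,:,::-1][180:260,110:190]
cv2.imwrite("pics/fin.png",np.hstack([cv2.resize(i,None,fx=5,fy=5,interpolation=cv2.INTER_CUBIC) for i in(a,b)]))
C=cam("top")
for n,x,z in(("new@5",5,.042),("new@0",0,.042),("pile",-1,.032)):
    h=Ro.from_euler("z",-.044).apply([[.05+x/1e3,.035,z],[.05+x/1e3,-.035,z],[-.13+x/1e3,.014,z],[-.13+x/1e3,-.014,z]])+[.612,.2117,0]
    print(n,((proj(C,h)-112+.5)*5-.5).round(0).tolist())
```

```text
13.5667 [0.51594213 0.0618923  0.18764442]
new@5 [[139.0, 47.0], [261.0, 51.0], [147.0, 359.0], [197.0, 360.0]]
new@0 [[138.0, 56.0], [261.0, 60.0], [146.0, 367.0], [196.0, 369.0]]
pile [[144.0, 63.0], [265.0, 68.0], [151.0, 373.0], [201.0, 375.0]]
```

View pics/fin.png

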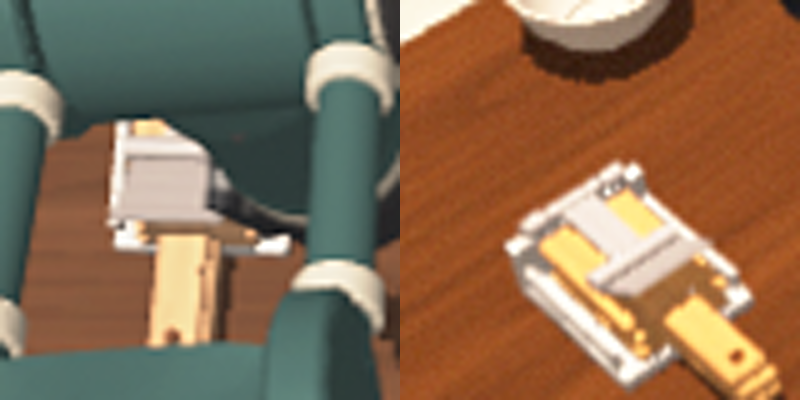

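The final view shows the board on the pile, aligned and at the back wall. The arm rests on it and the stacked handles below are still in place.

```bash
python3 -c "
from workcell import ticket
print(ticket.finish_job())"
```

```text
the job is handed in; nothing more can be done
None
```

The square-ended board is in the holder on top of the other two, pushed in until it touched the back wall, with the steel arm resting on it. I handed the job in at about 13.7 s of the 42 s allowed; no verdict came back.

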